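Leak test of a diver's watch

ROBOT

A 7-joint arm with a two-finger parallel gripper is mounted at the origin on a cart in front of the work surface, level with it; the furniture and walls round the work are solid. World frame = base frame: x ahead of the robot, y to its left, z up, the work surface at z = 0. Lengths are in m, angles in rad, forces in N, time in s.
With the tool pointing down it reaches from about 0.4 to 0.85 m from the base axis. Payload 6.9 kg.
Tool frame: the origin (TCP) lies on the centre line of the jaws, within the pads' length; the fingertips stand tcp_to_tips ahead of it and the grasp point (between the pads) lies 11 mm behind it (tcp_to_tips is the distance from the TCP to the fingertips, in m); z points along the fingers, y is the line along which they close (so a half turn about z gives the same grasp; the last joint's range is limited). The gripper opens to 85 mm and grips with 20 to 120 N. Pads are 22 mm wide; open, the fingers measure 114 mm over their backs; the gripper's body (76 mm by 85 mm) begins 54 mm behind the grasp point. The pads swing forward as they close: fully open they stand 13 mm farther back than shut.
Start: joints at [1.258, 0.507, -0.238, 1.5, 0.126, 1.149, -0.155], TCP at [0.254, -0.571, 0.239] pointing down, gripper open.
Joint ranges: [-3.08, 3.08], [-0.24, 2.05], [-1.43, 1.35], [0, 2.5], [-1.52, 4.66], [0.17, 1.96], [-2.89, 2.89]. Speed limits (rad/s): [2.39, 2.39, 3.14, 3.14, 3.14, 3.14, 3.14].

INTERFACE

Orientations are given as a rotation vector (axis times angle).
In Python, from workcell import get_state, grab_frame, finish_job, tcp_to_tips gives the robot as it stands.
- The arm moves only by the shell command python3 -m creep 'ROWS'. ROWS is JSON, a list of rows, each an object with "linear": the shift along the tool's x, y, z in units of 300 mm (1.0 is 300 mm), a list of three; "turn": the turn about the tool's z in units of 360 degrees (1.0 is 360 degrees); "gripper": the opening, from 0 (shut) to 1 (fully open). In form: [{"linear": [dx, dy, dz], "turn": turn, "gripper": gripper}, ...]. A call has exactly 5 rows; each row is the pose to reach, as a shift and turn from the pose commanded when the call began, along the tool's axes at that moment, turning the shorter way round; what a row does not reach only later rows make up. A row lasts 1/10 s, in which the tool goes at most 50 mm and 8.59 degrees, less where a joint would pass 70% of its speed; a pose out of reach is approached as far as the arm can. A call with a number of a shift or a turn outside -1 to 1 is refused whole. A call with a gripper value outside its range is refused whole. The fingers move at their own pace and stop on an object; the grip force is fixed at half the most. Time passes only in rows, so rows that repeat a pose let the fingers close, or fill a call up. It gives the time, the measured TCP pose, the force, the opening and the grip force at its end, in the units of the state.
- get_state(): the state, without advancing time (a new reading comes with each control period).
- grab_frame(name): name is "scene" or "top"; returns a dict with "image" (400x640x3 uint8, red, green, blue), "fx", "fy", "cx", "cy" (pixels), "dist_coeffs" ([k1, k2, p1, p2, k3] as OpenCV has them; the pictures are not rectified), "R" (3x3) and "t" (3): a world point X has camera coordinates R X + t. Camera axes: x right, y down, z forward; pixel columns grow to the right and rows downward; lengths in m; the calibration is good to about 2 mm. A picture is of the moment at which its call begins. There is no depth.
- finish_job(): hands the job in; it is judged then, once.
The state is a dict: "clock": time; "joint_pos": joint angles; "dq": joint speeds; "effort": joint torques, N m; "eef_pos": TCP position; "tool_rot": TCP orientation; "force": force on the tool from outside, world axes, zero at the start; "moment": the same for the moment, N m; "gripper_width": finger opening in m; "finger_force": force on a finger pad.
Only numpy, scipy, OpenCV 4.12 (cv2) and the standard library are available. Lean on these libraries where they do the work, as an engineer would, in place of code of your own. Each camera call takes 0.05 s, during which the arm holds its last target. There are 200 camera calls.

TASK

A diver's watch lies in the pot of the leak tester, ready for its overpressure test. With the lid still open, so that the sensor zeroes on the room's air, press the white-dotted far half of the black power rocker down to switch on; then push the lid down until it latches and stays shut, press the blue overpressure key in so that it stays in, and last press the green start key fully down and let it spring back. Only push with the fingertips: pick nothing up, leave the red stop key alone, and do not disturb the watch or the other things on the bench.

Things in the scene. Friction and masses are not known exactly. Their poses are not given: they have to be found in the camera images.
- tester: leak tester, a fixed white and grey instrument, 160 mm (x) by 265 mm (y); origin under its middle, x to its back, y to its left, z up. Left half: round aluminium pot, 112 mm, with hinged lid. Right half, 60 mm high: four square keys, 42 mm apart in y, 46 mm in x (back row yellow, blue; front row green, red, left to right), right of them a black rocker, behind them a display up to 100 mm high
- lid (a joint): angle of the pot's lid about its hinge at the back, rad: 0 shut, 0.55 to 0.85 at the start, at most 0.95. It takes 3 to 4 N at the press pad, and up to about 7 N in the last 9 mm, where a roller at its front snaps under the spring catch; latched, it reads under 0.01. Let go unlatched, it springs up to about 0.45
- lid_hinge (a point): the lid's hinge axis at the back of the pot, at the middle of the pot's width; the axis runs along the tester's y, 68 mm above the tester's underside
- lid_pad (a point): centre of the top of the round press pad, black with a grey centre, 30 mm across, on the clear lid; 86 mm from the hinge axis along the lid and 16 mm above it, 84 mm above the tester's underside when shut. Moves with the lid. The black hook of the spring catch stands 55 mm in front of the shut pad's centre, its top 80 mm above the tester's underside
- rocker (a joint): power rocker, rad: about 0 off (near half down, as at the start), 0.32 to 0.34 on (far half down). It snaps over centre under some 2 to 3 N near its far end and stays
- rocker_mid (a point): pivot of the power rocker, in the middle of its black cap, 34 mm (tester's x) by 20 mm (y), 66 mm above the tester's underside; the cap's top is 4 mm above this. The far half, with a white dot, stands up at off: its far end is 73 mm above the tester's underside, 17 mm behind the pivot, and sinks 5 mm at on
- blue_key (a joint): travel of the blue overpressure key, m: 0 out (as at the start), about 0.0045 in. It snaps in under about 3.5 N and stays in; the yellow key then pops out
- blue_key_top (a point): centre of the top of the blue key's 18 mm square cap, 69.5 mm above the tester's underside when out; pressed straight down. It moves with the key
- yellow_key (a joint): height, m, by which the yellow vacuum key has come out: 0 in (as at the start), about 0.0045 out. It is linked to the blue key: as one goes in the other comes out
- green_key (a joint): travel of the green start key, m: 0 out, 0.0045 fully in, which takes about 4 N; it springs back by itself
- green_key_top (a point): centre of the top of the green key's 18 mm square cap, 69.5 mm above the tester's underside when out; pressed straight down. It moves with the key
- red_key (a joint): travel of the red stop key, m: 0 out, 0.0045 in; a spring returns it
- watch: steel diver's watch with a dark bezel lying face up in the pot, 49 x 68 x 26 mm, its top 66 mm above the tester's underside; origin at the centre of its underside
- loupe: black and brass eye loupe standing on its wide end, 35 mm across, 30 mm tall; origin at the centre of its underside
- white_case: white plastic case with rounded lid, 46 x 86 x 21 mm; origin at the centre of its underside
- case_opener: case wrench with a blue handle lying flat, 30 x 126 x 13 mm; origin at the centre of its underside
- movement: watch movement in a grey plastic ring, 36 mm across, 9 mm high; origin at the centre of its underside
Things that resemble listed ones, but are neither listed nor needed, are in the scene too. What is shaped like the watch but turquoise is not meant.

How it is judged:
By the outcome, as a careful person would: the job done as asked, in the order asked, and still so for the second after the job is handed in, with the robot touching nothing.
It also fails if it takes over 58 s, if anything falls off the work surface, if the arm or the gripper's body presses on something with over 40 N, if the wrist force passes 120 N, or if a joint passes its speed limit or range.

## Working session

There is one attempt and no reset: what is moved stays moved. The work goes in short steps, Python scripts to look and compute and a shell command to move; the robot and the scene stay as the last step left them, time stands still between calls to the robot, and variables do not carry over. Pictures are saved under pics/ and viewed, at most 10 in all, crops included, and the job is handed in when it is done.

```bash
mkdir -p pics
cat > h.py <<'E'
import numpy as np, cv2
from workcell import *
def snap(n,f):
    d=grab_frame(n); np.savez('pics/'+f+'.npz',**d); cv2.imwrite('pics/'+f+'.png',d['image'][:,:,::-1]); return d
def ray(d,u,v):
    K=np.array([[d['fx'],0,d['cx']],[0,d['fy'],d['cy']],[0,0,1.]])
    p=cv2.undistortPoints(np.array([[[u,v]]],float),K,np.array(d['dist_coeffs'],float))[0,0]
    R=np.array(d['R']);t=np.array(d['t']); return -R.T@t, R.T@np.array([p[0],p[1],1])
def atz(d,u,v,z):
    o,r=ray(d,u,v); return o+r*(z-o[2])/r[2]
def proj(d,X):
    K=np.array([[d['fx'],0,d['cx']],[0,d['fy'],d['cy']],[0,0,1.]])
    return cv2.projectPoints(np.array(X,float).reshape(-1,3),cv2.Rodrigues(np.array(d['R']))[0],np.array(d['t'],float),K,np.array(d['dist_coeffs'],float))[0][:,0]
E
python3 - <<'E'
from h import *
np.set_printoptions(precision=4,suppress=True)
for n in('top','scene'):
    d=snap(n,n+'0'); o=ray(d,320,200); print(n,o,d['fx'])
s=get_state();print(s,tcp_to_tips)
E
```

```text
top (array([0.4677, 0.2154, 1.1308]), array([ 0.051 ,  0.0214, -0.9985])) 403.89425535258374
scene (array([-0.0007,  1.0763,  1.0426]), array([ 0.3857, -0.6064, -0.6954])) 482.9414942805005
{'clock': 0.1, 'joint_pos': array([ 1.2575,  0.5082, -0.2375,  1.501 ,  0.1257,  1.1489, -0.1548]), 'dq': array([ 0.0001, -0.0032,  0.0003, -0.0021, -0.0012, -0.0009, -0.0008]), 'effort': array([ -0.0043, -62.1835,  -2.1947, -25.0208,   0.0125,   0.0077,
        -0.    ]), 'eef_pos': array([ 0.2539, -0.5706,  0.2385]), 'tool_rot': array([-3.0714, -0.6528,  0.0006]), 'force': array([-0.0198,  0.0264, -0.7331]), 'moment': array([ 0.0249,  0.0038, -0.0376]), 'finger_force': 0.0, 'gripper_width': 0.08559874069645611} 0.008
```

View pics/top0.png

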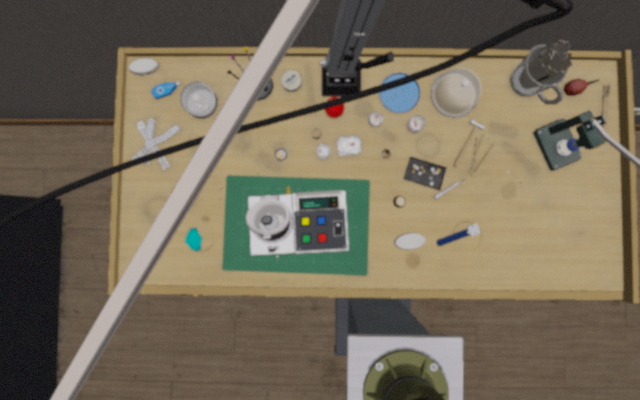

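View pics/scene0.png

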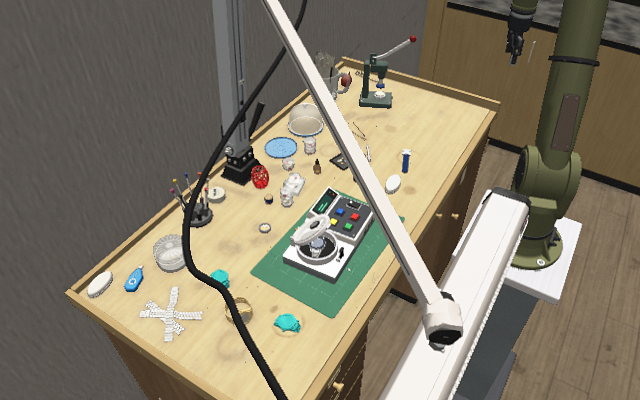

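The top view shows the tester at about (298,222), with the keys at (305–322, 221–239) and the rocker at (338,228). The scene view shows it at (330,235). A boom and a cable cross both views, so I'll enlarge.

Run:
```python
import cv2
a=cv2.imread('pics/top0.png')[175:275,220:360];b=cv2.imread('pics/scene0.png')[180:285,275:395]
a=cv2.resize(a,None,fx=5,fy=5,interpolation=2);b=cv2.resize(b,None,fx=5.5,fy=5.5,interpolation=2)
cv2.imwrite('pics/ca.png',a);cv2.imwrite('pics/cb.png',b)
```

```text
(no output)
```

View pics/ca.png

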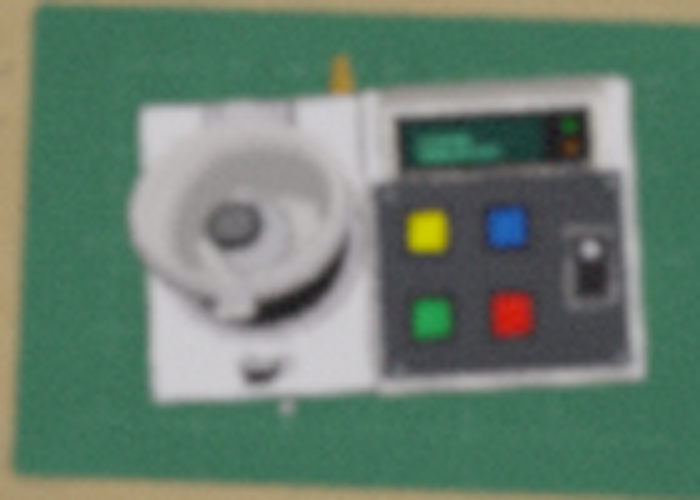

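View pics/cb.png

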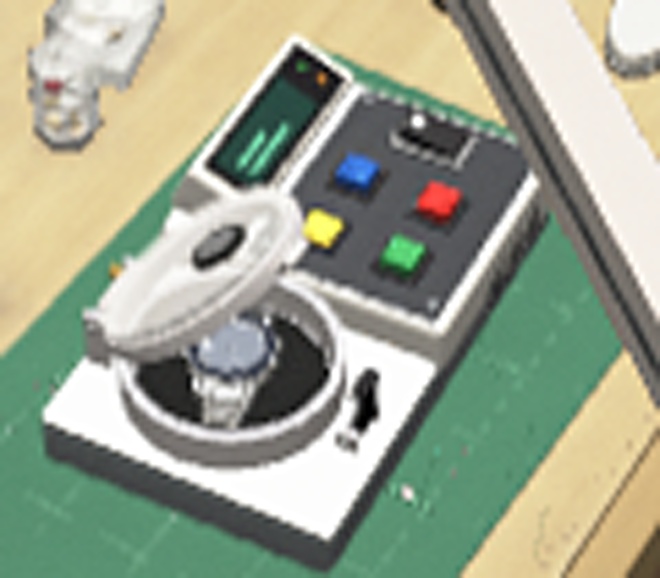

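Crop a (top) shows yellow (428,231), blue (507,228), green (432,319), red (512,315), rocker (591,263) and pad (233,225). Crop b (scene) shows yellow (322,229), blue (357,172), green (404,254), red (439,201), rocker (433,138) and pad (218,246). The lid is open, and the boom's path has to be located.

Run:
```python
from h import *
from scipy.optimize import least_squares
np.set_printoptions(precision=4,suppress=True)
T=dict(np.load('pics/top0.npz'));S=dict(np.load('pics/scene0.npz'))
P={'yel':((428,231),(322,229),.065),'blue':((507,228),(357,172),.0695),'green':((432,319),(404,254),.0695),'red':((512,315),(439,201),.0695),'rock':((591,263),(433,138),.07),'pad':((233,225),(218,246),.12)}
def tri(a,b):
    o1,r1=ray(T,*a);o2,r2=ray(S,*b);r1/=np.linalg.norm(r1);r2/=np.linalg.norm(r2)
    s=np.linalg.lstsq(np.c_[r1,-r2],o2-o1,rcond=None)[0]
    p,q=o1+s[0]*r1,o2+s[1]*r2; return (p+q)/2,np.linalg.norm(p-q)
res={}
for k,(a,b,z) in P.items():
    a=(220+(a[0]+.5)/5-.5,175+(a[1]+.5)/5-.5);b=(275+(b[0]+.5)/5.5-.5,180+(b[1]+.5)/5.5-.5)
    m,g=tri(a,b);res[k]=m;print(k,m,g,'T@z',atz(T,*a,z)[:2],'S@z',atz(S,*b,z)[:2])
def f(p):
    c,s=np.cos(p[2]),np.sin(p[2]);R=np.array([[c,-s],[s,c]]);o=[]
    for k,l in {'yel':(23,21),'blue':(23,-21),'green':(-23,21),'red':(-23,-21)}.items():
        o+=list(p[:2]+R@np.array(l)/1000-np.mean([atz(T,220+(P[k][0][0]+.5)/5-.5,175+(P[k][0][1]+.5)/5-.5,P[k][2])[:2],atz(S,275+(P[k][1][0]+.5)/5.5-.5,180+(P[k][1][1]+.5)/5.5-.5,P[k][2])[:2]],axis=0))
    return o
r=least_squares(f,[.4,.2,0]);print('grid',r.x,np.array(r.fun)*1e3)
c,s=np.cos(r.x[2]),np.sin(r.x[2]);R=np.array([[c,-s],[s,c]])
for k,l in {'yel':(23,21),'blue':(23,-21),'green':(-23,21),'red':(-23,-21)}.items(): print(k,r.x[:2]+R@np.array(l)/1000)
for k in('rock','pad'):print(k,'local',R.T@(res[k][:2]-r.x[:2]))
# boom: plane from the top view
o,a=ray(T,60,398);_,b=ray(T,303,10);n=np.cross(a,b)
for u in((275,20),(350,150),(430,300)):
    q,r_=ray(S,*u);print('boom',q+r_*(n@(o-q))/(n@r_))
```

```text
yel [0.4663 0.2764 0.064 ] 0.0011784616967048668 T@z [0.4668 0.2766] S@z [0.4653 0.2769]
blue [0.4691 0.235  0.0678] 0.0004354424267607318 T@z [0.4689 0.2349] S@z [0.4685 0.2365]
green [0.4203 0.2734 0.0685] 0.0010038890074415133 T@z [0.4208 0.2736] S@z [0.4194 0.274 ]
red [0.4231 0.2316 0.0681] 0.00042552906170612075 T@z [0.4234 0.2317] S@z [0.4224 0.2327]
rock [0.4503 0.1901 0.0644] 0.0016238009232957904 T@z [0.4511 0.1906] S@z [0.447  0.1948]
pad [0.4683 0.3689 0.1348] 0.0008272394551849848 T@z [0.4686 0.3714] S@z [0.4755 0.3572]
grid [0.4444 0.2546 0.0682] [-0.1082  0.3724  0.1247 -0.4727 -0.0419  0.1999  0.0254 -0.0996]
yel [0.4659 0.2771]
blue [0.4688 0.2352]
green [0.42  0.274]
red [0.4229 0.2321]
rock local [ 0.0015 -0.0648]
pad local [0.0316 0.1124]
boom [0.56   0.35   0.6485]
boom [0.2786 0.548  0.5741]
boom [0.0715 0.6971 0.5105]
```

```bash
cat > go.py <<'E'
import sys
from h import *
from scipy.spatial.transform import Rotation as Ro
np.set_printoptions(precision=4,suppress=True)
s=get_state();R=Ro.from_rotvec(s['tool_rot']).as_matrix();p=np.array(s['eef_pos'])
yaw=np.arctan2(R[1,0],R[0,0]);print('clk',s['clock'],'tcp',p,'yaw',yaw,'turn',(yaw-.0682)/2/np.pi,'F',s['force'],'w',s['gripper_width'],'tilt',R[:,2])
for a in sys.argv[1:]:
    q=np.array(eval(a));print(a,(R.T@(q-p))/.3)
E
python3 go.py .43,-.30,.29
```

```text
clk 0.1 tcp [ 0.2539 -0.5706  0.2385] yaw 0.4188171562310778 turn 0.055802453546999364 F [-0.0198  0.0264 -0.7331] w 0.08559874069645611 tilt [-0.0007  0.0015 -1.    ]
.43,-.30,.29 [ 0.9031 -0.5856 -0.1707]
```

```bash
python3 -m creep '[{"linear":[0.15,-0.1,-0.03],"turn":0.014,"gripper":0},{"linear":[0.29,-0.19,-0.06],"turn":0.028,"gripper":0},{"linear":[0.43,-0.28,-0.1],"turn":0.042,"gripper":0},{"linear":[0.57,-0.37,-0.13],"turn":0.056,"gripper":0},{"linear":[0.7,-0.45,-0.17],"turn":0.056,"gripper":0}]'; python3 go.py .46,0,.26 .4666,.192,.15
```

```text
clock: 0.6
eef_pos: [0.3889, -0.3641, 0.289]
tool_rot: [-3.139, -0.1, 0.001]
force: [1.4, -0.3, 0.5]
gripper_width: 0.0123
finger_force: 0.0
clk 0.6 tcp [ 0.3889 -0.3641  0.289 ] yaw 0.06383176943043647 turn -0.0006952254877111599 F [ 1.3913 -0.2639  0.4606] w 0.012333907788380588 tilt [-0.0009  0.0007 -1.    ]
.46,0,.26 [ 0.3141 -1.1961  0.0973]
.4666,.192,.15 [ 0.3772 -1.8331  0.4645]
```

```bash
python3 -m creep '[{"linear":[0.05,-0.15,0],"turn":0,"gripper":0},{"linear":[0.1,-0.3,0],"turn":0,"gripper":0},{"linear":[0.15,-0.45,0],"turn":0,"gripper":0},{"linear":[0.2,-0.6,0],"turn":0,"gripper":0},{"linear":[0.24,-0.75,0],"turn":0,"gripper":0}]'; python3 -m creep '[{"linear":[0.02,-0.15,0],"turn":0,"gripper":0},{"linear":[0.04,-0.3,0.03],"turn":0,"gripper":0},{"linear":[0.06,-0.45,0.06],"turn":0,"gripper":0},{"linear":[0.08,-0.6,0.1],"turn":0,"gripper":0},{"linear":[0.1,-0.75,0.15],"turn":0,"gripper":0}]'; python3 go.py .4666,.192,.15 .4666,.192,.1
```

```text
clock: 1.1
eef_pos: [0.4453, -0.1349, 0.289]
tool_rot: [-3.14, -0.105, 0.0]
force: [1.1, 0.3, 0.5]
gripper_width: 0.0003
finger_force: 0.0
clock: 1.6
eef_pos: [0.46, 0.0913, 0.2439]
tool_rot: [3.14, 0.105, 0.002]
force: [1.4, -1.1, 0.1]
gripper_width: -0.0
finger_force: 0.0
clk 1.6 tcp [0.46   0.0913 0.2439] yaw 0.0665874382617736 turn -0.00025664717167958975 F [ 1.3994 -1.0643  0.098 ] w -1.671980183332413e-05 tilt [ 0.001  0.    -1.   ]
.4666,.192,.15 [ 0.0439 -0.3334  0.3132]
.4666,.192,.1 [ 0.0438 -0.3334  0.4798]
```

```bash
python3 -m creep '[{"linear":[0.02,-0.11,0.09],"turn":0,"gripper":0},{"linear":[0.03,-0.22,0.18],"turn":0,"gripper":0},{"linear":[0.044,-0.33,0.29],"turn":0,"gripper":0},{"linear":[0.044,-0.33,0.4],"turn":0,"gripper":0},{"linear":[0.044,-0.33,0.463],"turn":0,"gripper":0}]';python3 -m creep '[{"linear":[0,0,0],"turn":0,"gripper":0},{"linear":[0,0,0],"turn":0,"gripper":0},{"linear":[0,0,0],"turn":0,"gripper":0},{"linear":[0,0,0],"turn":0,"gripper":0},{"linear":[0,0,0],"turn":0,"gripper":0}]'; python3 go.py .4666,.192,.075
python3 - <<'E'
from h import *
d=snap('scene','s1');t=snap('top','t1')
a=cv2.resize(d['image'][120:285,265:425,::-1],None,fx=3.5,fy=3.5,interpolation=2)
cv2.imwrite('pics/c1.png',a)
E
```

```text
clock: 2.1
eef_pos: [0.4651, 0.1901, 0.1026]
tool_rot: [3.139, 0.109, -0.005]
force: [0.1, -0.9, 0.1]
gripper_width: -0.0
finger_force: 0.0
clock: 2.6
eef_pos: [0.4672, 0.1892, 0.1062]
tool_rot: [-3.139, -0.104, -0.003]
force: [-0.7, -0.3, -0.7]
gripper_width: -0.0001
finger_force: 0.0
clk 2.6 tcp [0.4672 0.1892 0.1062] yaw 0.06635489100592462 turn -0.0002936582169504107 F [-0.6591 -0.3174 -0.7066] w -0.00014185731914353753 tilt [ 0.0018  0.0005 -1.    ]
.4666,.192,.075 [-0.0015 -0.0094  0.1039]
```

View pics/c1.png

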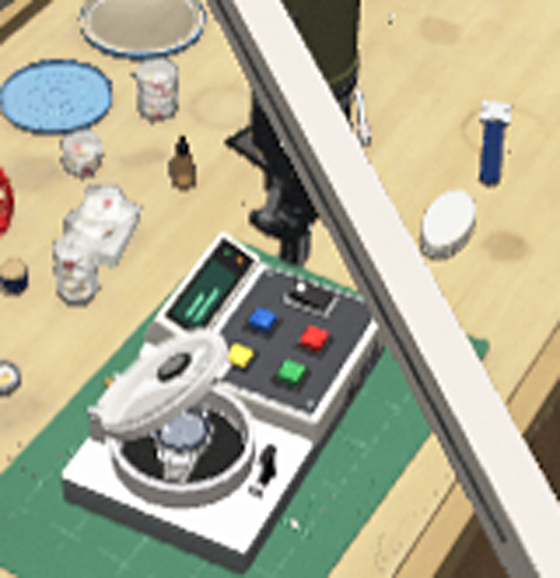

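The fingertips show at about crop (293,262), just behind and above the dotted half at (300,288). I'll check them against the projection.

```bash
python3 - <<'E'
from h import *
d=dict(np.load('pics/s1.npz'))
p=proj(d,[[.4672,.1892,.098],[.4607,.191,.072]]);print((p-[265,120])*3.5)
E
python3 -m creep '[{"linear":[0,-0.005,0.03],"turn":0,"gripper":0},{"linear":[0,-0.005,0.05],"turn":0,"gripper":0},{"linear":[0,-0.005,0.06],"turn":0,"gripper":0},{"linear":[0,-0.005,0.07],"turn":0,"gripper":0},{"linear":[0,-0.005,0.075],"turn":0,"gripper":0}]'; python3 go.py
```

```text
[[292.09937456 258.66681969]
 [296.89395069 285.76611618]]
clock: 3.2
eef_pos: [0.4666, 0.1908, 0.0824]
tool_rot: [3.14, 0.105, -0.0]
force: [0.7, -0.3, 2.1]
gripper_width: -0.0005
finger_force: 1.1
clk 3.2 tcp [0.4666 0.1908 0.0824] yaw 0.06697356684955266 turn -0.0001951928982654594 F [ 0.7289 -0.3388  2.1288] w -0.0005445166688611654 tilt [-0.0001 -0.0001 -1.    ]
```

```bash
python3 -m creep '[{"linear":[0,0,0.005],"turn":0,"gripper":0},{"linear":[0,0,0.01],"turn":0,"gripper":0},{"linear":[0,0,0.013],"turn":0,"gripper":0},{"linear":[0,0,0.016],"turn":0,"gripper":0},{"linear":[0,0,0.016],"turn":0,"gripper":0}]'; python3 -m creep '[{"linear":[0,0,0.002],"turn":0,"gripper":0},{"linear":[0,0,0.004],"turn":0,"gripper":0},{"linear":[0,0,0.005],"turn":0,"gripper":0},{"linear":[0,0,0.006],"turn":0,"gripper":0},{"linear":[0,0,0.006],"turn":0,"gripper":0}]'
```

```text
clock: 3.7
eef_pos: [0.467, 0.1909, 0.0789]
tool_rot: [-3.14, -0.105, -0.003]
force: [-0.9, -1.2, 11.5]
gripper_width: -0.0
finger_force: 5.7
clock: 4.2
eef_pos: [0.4672, 0.1909, 0.0785]
tool_rot: [3.14, 0.105, 0.005]
force: [-4.5, -3.3, 28.9]
gripper_width: -0.0002
finger_force: 13.8
```

```bash
python3 -m creep '[{"linear":[0,0,-0.1],"turn":0,"gripper":0},{"linear":[0,0,-0.2],"turn":0,"gripper":0},{"linear":[0,0,-0.3],"turn":0,"gripper":0},{"linear":[-0.05,-0.15,-0.3],"turn":0,"gripper":0},{"linear":[-0.05,-0.3,-0.3],"turn":0,"gripper":0}]'; python3 go.py
python3 - <<'E'
from h import *
t=snap('top','t2');d=snap('scene','s2');d0=dict(np.load('pics/s1.npz'));t0=dict(np.load('pics/top0.npz'))
f=lambda i,s:cv2.resize(np.ascontiguousarray(i[s][:,:,::-1]),(390,290),interpolation=2)
A=np.s_[195:225,328:368];A=np.s_[190:245,300:374];B=np.s_[185:240,310:384]
cv2.imwrite('pics/c2.png',np.vstack([np.hstack([f(t0['image'],A),f(t['image'],A)]),np.hstack([f(d0['image'],B),f(d['image'],B)])]))
E
```

```text
clock: 4.7
eef_pos: [0.4449, 0.279, 0.1671]
tool_rot: [3.14, 0.099, 0.001]
force: [1.1, 1.1, -0.2]
gripper_width: 0.0
finger_force: 0.0
clk 4.7 tcp [0.4449 0.279  0.1671] yaw 0.06313657846856932 turn -0.0008058685656851267 F [ 1.0725  1.141  -0.1717] w 2.3877523715242833e-05 tilt [ 0.0007 -0.0004 -1.    ]
```

View pics/c2.png

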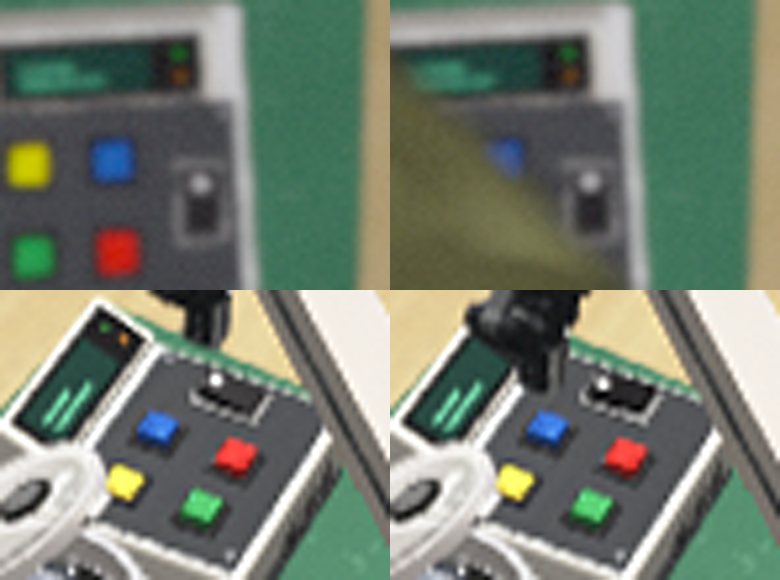

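The near (scene) pair shows the dot sunk from (216,381) to (212,385) and the cap's near end now standing up, so the rocker is on. Next is the lid, along its arc.

```bash
python3 -m creep '[{"linear":[0,0,-0.15],"turn":0,"gripper":0},{"linear":[0.07,-0.08,-0.15],"turn":0,"gripper":0},{"linear":[0.09,-0.2,-0.15],"turn":0,"gripper":0},{"linear":[0.09,-0.29,-0.15],"turn":0,"gripper":0},{"linear":[0.09,-0.29,-0.13],"turn":0,"gripper":0}]'; python3 go.py
python3 - <<'E'
import subprocess
hx,R,ph=.0881,.08747,.184
import numpy as np
a=[]
for th in(.685,.6,.5,.4,.3,.2,.1,.05,0):
    lx,z=hx-R*np.cos(th+ph),.068+R*np.sin(th+ph);ly=.1124
    a.append("%.4f,%.4f,%.4f"%(.4444+.9977*lx-.0681*ly,.2546+.0681*lx+.9977*ly,z+.009))
print(subprocess.run(['python3','go.py']+a,capture_output=True,text=True).stdout)
E
```

```text
clock: 5.3
eef_pos: [0.4651, 0.3726, 0.2052]
tool_rot: [-3.136, -0.113, 0.001]
force: [-0.4, 0.9, 0.8]
gripper_width: -0.0001
finger_force: 0.0
clk 5.3 tcp [0.4651 0.3726 0.2052] yaw 0.07199178812607374 turn 0.0006034818234217904 F [-0.4444  0.8692  0.8204] w -0.00010236069998399292 tilt [-0.0008  0.0035 -1.    ]
clk 5.3 tcp [0.4651 0.3726 0.2052] yaw 0.07199178812607374 turn 0.0006034818234217904 F [-0.4444  0.8692  0.8204] w -0.00010236069998399292 tilt [-0.0008  0.0035 -1.    ]
0.4683,0.3689,0.1438 [0.0099 0.0137 0.2045]
0.4628,0.3685,0.1388 [-0.0085  0.0138  0.2212]
0.4570,0.3681,0.1323 [-0.0278  0.0138  0.2429]
0.4518,0.3678,0.1252 [-0.0452  0.0136  0.2666]
0.4474,0.3675,0.1177 [-0.0599  0.0137  0.2916]
0.4437,0.3672,0.1098 [-0.0722  0.0139  0.3179]
0.4409,0.3670,0.1015 [-0.0816  0.014   0.3456]
0.4398,0.3669,0.0973 [-0.0852  0.0141  0.3596]
0.4388,0.3669,0.0930 [-0.0886  0.0139  0.3739]
```

```bash
python3 -m creep '[{"linear":[0.008,0.01,0.06],"turn":0,"gripper":0},{"linear":[0.008,0.01,0.12],"turn":0,"gripper":0},{"linear":[0.008,0.01,0.16],"turn":0,"gripper":0},{"linear":[0.004,0.01,0.19],"turn":0,"gripper":0},{"linear":[-0.008,0.01,0.21],"turn":0,"gripper":0}]'; python3 go.py .4570,.3681,.1323 .4518,.3678,.1252 .4474,.3675,.1177 .4437,.3672,.1098 .4409,.3670,.1015
```

```text
clock: 5.8
eef_pos: [0.4646, 0.3644, 0.1416]
tool_rot: [3.139, 0.104, -0.0]
force: [0.3, 0.1, 2.2]
gripper_width: 0.0
finger_force: 1.0
clk 5.8 tcp [0.4646 0.3644 0.1416] yaw 0.06626265045496427 turn -0.0003083387565892709 F [0.2506 0.0858 2.2228] w 4.50692268254507e-06 tilt [-0.     -0.0004 -1.    ]
.4570,.3681,.1323 [-0.0246 -0.0139  0.031 ]
.4518,.3678,.1252 [-0.0419 -0.0141  0.0546]
.4474,.3675,.1177 [-0.0566 -0.0141  0.0796]
.4437,.3672,.1098 [-0.069  -0.0139  0.106 ]
.4409,.3670,.1015 [-0.0783 -0.0139  0.1336]
```

```bash
python3 -m creep '[{"linear":[-0.025,-0.002,0.031],"turn":0,"gripper":0},{"linear":[-0.042,-0.004,0.055],"turn":0,"gripper":0},{"linear":[-0.057,-0.006,0.08],"turn":0,"gripper":0},{"linear":[-0.069,-0.008,0.106],"turn":0,"gripper":0},{"linear":[-0.078,-0.008,0.134],"turn":0,"gripper":0}]'; python3 go.py .4398,.3660,.0973 .4388,.366,.0930
```

```text
clock: 6.3
eef_pos: [0.4407, 0.3659, 0.1015]
tool_rot: [-3.14, -0.105, -0.001]
force: [2.2, -0.7, 2.8]
gripper_width: 0.0001
finger_force: 1.4
clk 6.3 tcp [0.4407 0.3659 0.1015] yaw 0.06714375506922866 turn -0.0001681066018480144 F [ 2.1991 -0.7077  2.7635] w 0.00011373762981851021 tilt [ 0.0005  0.0002 -1.    ]
.4398,.3660,.0973 [-0.0031 -0.0004  0.0141]
.4388,.366,.0930 [-0.0064 -0.0006  0.0285]
```

```bash
python3 -m creep '[{"linear":[-0.003,0,0.008],"turn":0,"gripper":0},{"linear":[-0.004,0,0.016],"turn":0,"gripper":0},{"linear":[-0.005,0,0.022],"turn":0,"gripper":0},{"linear":[-0.006,0,0.028],"turn":0,"gripper":0},{"linear":[-0.006,0,0.03],"turn":0,"gripper":0}]';python3 -m creep '[{"linear":[0,0,0.002],"turn":0,"gripper":0},{"linear":[0,0,0.004],"turn":0,"gripper":0},{"linear":[0,0,0.006],"turn":0,"gripper":0},{"linear":[0,0,0.006],"turn":0,"gripper":0},{"linear":[0,0,0.006],"turn":0,"gripper":0}]'
```

```text
clock: 6.8
eef_pos: [0.4391, 0.3658, 0.093]
tool_rot: [-3.14, -0.105, -0.0]
force: [-0.1, -1.7, 8.2]
gripper_width: 0.0001
finger_force: 3.8
clock: 7.3
eef_pos: [0.4389, 0.3658, 0.0916]
tool_rot: [-3.14, -0.105, -0.0]
force: [-0.8, -2.2, 9.1]
gripper_width: -0.0001
finger_force: 4.6
```

```bash
python3 -m creep '[{"linear":[0,0,0.002],"turn":0,"gripper":0},{"linear":[0,0,0.003],"turn":0,"gripper":0},{"linear":[0,0,0.004],"turn":0,"gripper":0},{"linear":[0,0,0.005],"turn":0,"gripper":0},{"linear":[0,0,0.005],"turn":0,"gripper":0}]'; python3 go.py
```

```text
clock: 7.8
eef_pos: [0.4387, 0.3658, 0.0904]
tool_rot: [-3.14, -0.105, -0.0]
force: [-2.1, -3.9, 13.3]
gripper_width: -0.0
finger_force: 6.4
clk 7.8 tcp [0.4387 0.3658 0.0904] yaw 0.06712365140751123 turn -0.00017130619898459202 F [-2.149  -3.8852 13.2666] w -2.455139577038855e-05 tilt [ 0.      0.0001 -1.    ]
```

```bash
python3 -m creep '[{"linear":[0,0,0.002],"turn":0,"gripper":0},{"linear":[0,0,0.003],"turn":0,"gripper":0},{"linear":[0,0,0.004],"turn":0,"gripper":0},{"linear":[0,0,0.005],"turn":0,"gripper":0},{"linear":[0,0,0.005],"turn":0,"gripper":0}]'; python3 -m creep '[{"linear":[0,0,-0.02],"turn":0,"gripper":0},{"linear":[0,0,-0.05],"turn":0,"gripper":0},{"linear":[0,0,-0.1],"turn":0,"gripper":0},{"linear":[0,0,-0.15],"turn":0,"gripper":0},{"linear":[0,0,-0.18],"turn":0,"gripper":0}]';python3 go.py .4688,.2352,.12
python3 - <<'E'
from h import *
d=snap('scene','s3')
cv2.imwrite('pics/c3.png',cv2.resize(np.ascontiguousarray(d['image'][180:285,275:395,::-1]),None,fx=5,fy=5,interpolation=2))
E
```

```text
clock: 8.3
eef_pos: [0.4386, 0.3659, 0.0892]
tool_rot: [-3.14, -0.105, -0.0]
force: [-2.3, -3.8, 15.7]
gripper_width: -0.0001
finger_force: 7.8
clock: 8.8
eef_pos: [0.4388, 0.3662, 0.143]
tool_rot: [-3.139, -0.106, 0.0]
force: [-1.1, 0.2, -0.2]
gripper_width: 0.0002
finger_force: 0.0
clk 8.8 tcp [0.4388 0.3662 0.143 ] yaw 0.06745326621154038 turn -0.00011884637360708568 F [-1.1277  0.2272 -0.1921] w 0.00017258179140055047 tilt [-0.0002  0.0008 -1.    ]
.4688,.2352,.12 [0.0704 0.4426 0.0763]
```

View pics/c3.png

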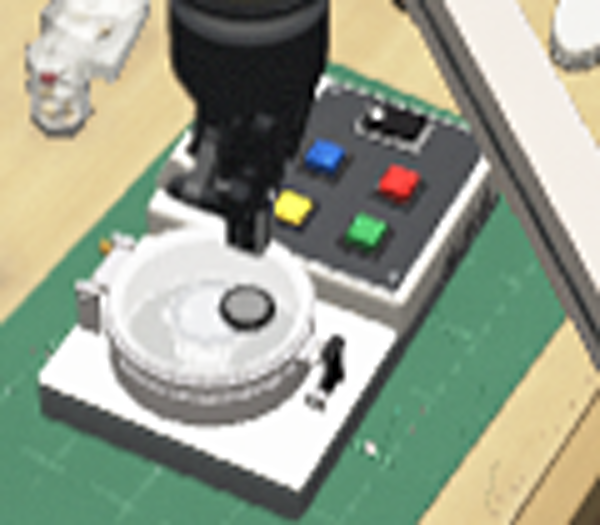

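The lid looks flat, with the pad at crop (247,307) and the roller at the hook. I'll check that pixel against the shut position.

```bash
python3 - <<'E'
from h import *
d=dict(np.load('pics/s3.npz'))
hx,R,ph=.0881,.08747,.184
for th in(0,.03,.1,.45):
    lx,z=hx-R*np.cos(th+ph),.068+R*np.sin(th+ph);ly=.1124
    print(th,(proj(d,[.4444+.9977*lx-.0681*ly,.2546+.0681*lx+.9977*ly,z])-[275,180])*5)
E
python3 -m creep '[{"linear":[0.014,0.09,0],"turn":0,"gripper":0},{"linear":[0.03,0.18,0],"turn":0,"gripper":0},{"linear":[0.045,0.27,0.01],"turn":0,"gripper":0},{"linear":[0.06,0.36,0.03],"turn":0,"gripper":0},{"linear":[0.07,0.443,0.06],"turn":0,"gripper":0}]'
python3 -m creep '[{"linear":[0,0,0.03],"turn":0,"gripper":0},{"linear":[0,0,0.06],"turn":0,"gripper":0},{"linear":[0,0,0.09],"turn":0,"gripper":0},{"linear":[0,0,0.09],"turn":0,"gripper":0},{"linear":[0,0,0.09],"turn":0,"gripper":0}]'; python3 go.py .4688,.2352,.08
python3 - <<'E'
from h import *
d=snap('scene','s4');a=dict(np.load('pics/s3.npz'))['image'].astype(int)
df=np.abs(d['image'].astype(int)-a).max(2)
print('diff round pad/roller',df[225:262,290:345].mean(1).round(0))
E
```

```text
0 [[246.39078537 306.63273668]]
0.03 [[245.49994988 303.05560311]]
0.1 [[242.90769216 294.5611225 ]]
0.45 [[219.5739406  250.46486889]]
clock: 9.35
eef_pos: [0.4692, 0.2333, 0.1237]
tool_rot: [-3.14, -0.105, -0.0]
force: [0.6, -0.2, -1.2]
gripper_width: -0.0
finger_force: 0.0
clock: 9.85
eef_pos: [0.4686, 0.2355, 0.0969]
tool_rot: [-3.139, -0.108, 0.001]
force: [0.2, 0.5, 0.5]
gripper_width: -0.0001
finger_force: 0.0
clk 9.85 tcp [0.4686 0.2355 0.0969] yaw 0.06857727761132554 turn 6.0045596760362695e-05 F [0.2298 0.5046 0.4712] w -8.370159808485511e-05 tilt [-0.0006  0.0003 -1.    ]
.4688,.2352,.08 [0.0007 0.0012 0.0562]
diff round pad/roller [18. 28. 34. 34. 25. 13.  4.  2.  1.  1.  1.  1.  1.  1.  1.  1.  1.  1.
  1.  1.  1.  1.  1.  1.  1.  1.  1.  1.  1.  1.  1.  1.  1.  1.  1.  2.
  1.]
```

The lid is latched: the pad matches θ=0 and hasn't moved 1 s later. Next, the blue key.

```bash
python3 -m creep '[{"linear":[0,0,0.03],"turn":0,"gripper":0},{"linear":[0,0,0.05],"turn":0,"gripper":0},{"linear":[0,0,0.06],"turn":0,"gripper":0},{"linear":[0,0,0.067],"turn":0,"gripper":0},{"linear":[0,0,0.07],"turn":0,"gripper":0}]'; python3 -m creep '[{"linear":[0,0,0.002],"turn":0,"gripper":0},{"linear":[0,0,0.004],"turn":0,"gripper":0},{"linear":[0,0,0.006],"turn":0,"gripper":0},{"linear":[0,0,0.008],"turn":0,"gripper":0},{"linear":[0,0,0.008],"turn":0,"gripper":0}]'
```

```text
clock: 10.4
eef_pos: [0.4689, 0.2344, 0.0758]
tool_rot: [3.14, 0.105, -0.001]
force: [-1.1, -0.5, 4.4]
gripper_width: 0.0001
finger_force: 2.8
clock: 10.9
eef_pos: [0.4689, 0.2344, 0.0756]
tool_rot: [3.139, 0.105, 0.002]
force: [-5.6, -3.1, 21.7]
gripper_width: 0.0
finger_force: 11.0
```

```bash
python3 -m creep '[{"linear":[0,0,-0.05],"turn":0,"gripper":0},{"linear":[0,0,-0.12],"turn":0,"gripper":0},{"linear":[0,0.1,-0.2],"turn":0,"gripper":0},{"linear":[0,0.2,-0.25],"turn":0,"gripper":0},{"linear":[0,0.3,-0.25],"turn":0,"gripper":0}]'; python3 go.py .42,.274,.12 .42,.274,.095
python3 - <<'E'
from h import *
d=snap('scene','s5')
f=lambda i:cv2.resize(np.ascontiguousarray(i[195:240,320:375,::-1]),None,fx=7,fy=7,interpolation=2)
cv2.imwrite('pics/c5.png',np.hstack([f(dict(np.load('pics/s3.npz'))['image']),f(d['image'])]))
E
```

```text
clock: 11.4
eef_pos: [0.4761, 0.1444, 0.1509]
tool_rot: [-3.139, -0.106, -0.006]
force: [0.3, -0.1, 0.2]
gripper_width: -0.0002
finger_force: 0.0
clk 11.4 tcp [0.4761 0.1444 0.1509] yaw 0.06753796933146554 turn -0.00010536545337569108 F [ 0.302  -0.0887  0.1602] w -0.00017585068547738562 tilt [ 0.004   0.0011 -1.    ]
.42,.274,.12 [-0.158  -0.4436  0.1026]
.42,.274,.095 [-0.1583 -0.4435  0.1859]
```

View pics/c5.png

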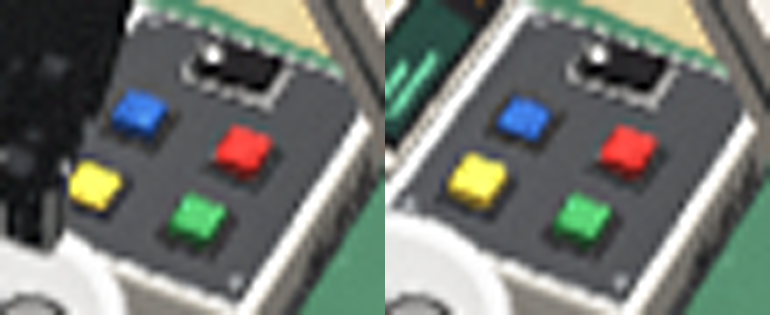

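Blue has sunk from (140,112) to (525-385=140,118) and yellow has come up from (96,186) to (93,180), so blue is latched in. Next, green.

```bash
python3 -m creep '[{"linear":[-0.03,-0.09,0],"turn":0,"gripper":0},{"linear":[-0.07,-0.2,0],"turn":0,"gripper":0},{"linear":[-0.12,-0.33,0.03],"turn":0,"gripper":0},{"linear":[-0.158,-0.443,0.1],"turn":0,"gripper":0},{"linear":[-0.158,-0.443,0.15],"turn":0,"gripper":0}]';python3 -m creep '[{"linear":[0,0,0.01],"turn":0,"gripper":0},{"linear":[0,0,0.02],"turn":0,"gripper":0},{"linear":[0,0,0.03],"turn":0,"gripper":0},{"linear":[0,0,0.03],"turn":0,"gripper":0},{"linear":[0,0,0.03],"turn":0,"gripper":0}]'; python3 go.py .42,.274,.08
```

```text
clock: 11.95
eef_pos: [0.4162, 0.2799, 0.1035]
tool_rot: [-3.135, -0.116, -0.0]
force: [0.7, -0.6, -0.3]
gripper_width: -0.0001
finger_force: 0.0
clock: 12.45
eef_pos: [0.4194, 0.2737, 0.0951]
tool_rot: [-3.14, -0.103, -0.001]
force: [1.2, 0.5, -0.5]
gripper_width: -0.0003
finger_force: 0.0
clk 12.45 tcp [0.4194 0.2737 0.0951] yaw 0.06564102355570187 turn -0.00040727375036576967 F [ 1.1959  0.5458 -0.4597] w -0.0002506209409050771 tilt [ 0.0007  0.0003 -1.    ]
.42,.274,.08 [ 0.002  -0.0009  0.0504]
```

```bash
python3 -m creep '[{"linear":[0,0,0.03],"turn":0,"gripper":0},{"linear":[0,0,0.045],"turn":0,"gripper":0},{"linear":[0,0,0.055],"turn":0,"gripper":0},{"linear":[0,0,0.062],"turn":0,"gripper":0},{"linear":[0,0,0.066],"turn":0,"gripper":0}]'; python3 -m creep '[{"linear":[0,0,0.002],"turn":0,"gripper":0},{"linear":[0,0,0.004],"turn":0,"gripper":0},{"linear":[0,0,0.006],"turn":0,"gripper":0},{"linear":[0,0,0.008],"turn":0,"gripper":0},{"linear":[0,0,0.008],"turn":0,"gripper":0}]'
```

```text
clock: 12.95
eef_pos: [0.4189, 0.2739, 0.0755]
tool_rot: [3.139, 0.105, 0.001]
force: [-3.9, -4.1, 22.8]
gripper_width: 0.0003
finger_force: 11.5
clock: 13.45
eef_pos: [0.4189, 0.2739, 0.0752]
tool_rot: [3.139, 0.105, 0.004]
force: [-6.7, -7.6, 36.4]
gripper_width: 0.0001
finger_force: 18.4
```

Hard stop, so green is fully in. Release and check.

```bash
python3 -m creep '[{"linear":[0,0,-0.05],"turn":0,"gripper":0},{"linear":[0,0,-0.15],"turn":0,"gripper":0},{"linear":[0,0.05,-0.28],"turn":0,"gripper":0},{"linear":[0,0.2,-0.3],"turn":0,"gripper":0},{"linear":[0,0.35,-0.3],"turn":0,"gripper":0}]'; python3 -m creep '[{"linear":[0,0.1,0],"turn":0,"gripper":0},{"linear":[0,0.2,0],"turn":0,"gripper":0},{"linear":[0,0.3,0],"turn":0,"gripper":0},{"linear":[0,0.3,0],"turn":0,"gripper":0},{"linear":[0,0.3,0],"turn":0,"gripper":0}]'; python3 go.py
python3 - <<'E'
from h import *
d=snap('scene','s6')
cv2.imwrite('pics/c6.png',cv2.resize(np.ascontiguousarray(d['image'][180:285,275:395,::-1]),None,fx=5,fy=5,interpolation=2))
E
```

```text
clock: 13.95
eef_pos: [0.4266, 0.1696, 0.164]
tool_rot: [-3.138, -0.109, -0.006]
force: [1.0, -1.1, -0.9]
gripper_width: -0.0003
finger_force: 0.0
clock: 14.45
eef_pos: [0.4319, 0.0793, 0.1625]
tool_rot: [-3.14, -0.102, -0.0]
force: [0.2, 0.4, 0.0]
gripper_width: 0.0001
finger_force: 0.0
clk 14.45 tcp [0.4319 0.0793 0.1625] yaw 0.06523787989540743 turn -0.00047143605667778946 F [0.2293 0.3884 0.0336] w 0.00012099698265533838 tilt [ 0.      0.0002 -1.    ]
```

View pics/c6.png

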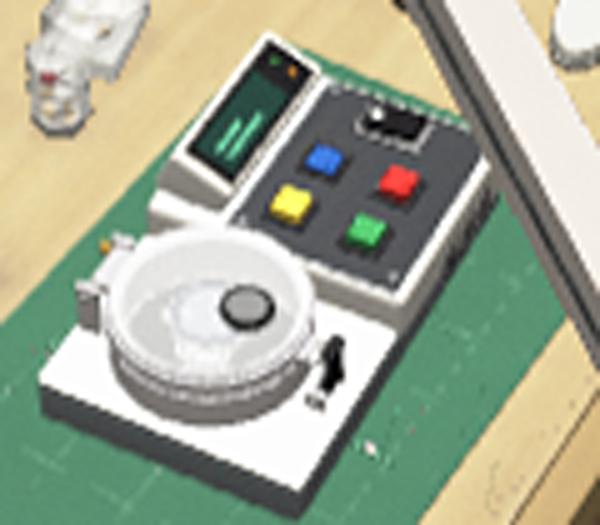

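The picture shows the lid shut with its pad at (247,307), blue in at (324,159), yellow out at (292,204), green back up at (367,230) and the rocker on at (395,120). The arm is clear.

```bash
python3 -c "
from workcell import *
print(finish_job())"
```

```text
the job is handed in; nothing more can be done
None
```

The job is handed in at about 14.5 s: the rocker was switched on with the lid open, then the lid latched, the blue key stayed in, and the green key was pressed to its stop and sprang back, with the red key, the watch and the bench items left alone.

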